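Level the drop-front serving shelf of the drinks cabinet

TASK

Fold the front of the small wooden cabinet all the way down so that it rests on its screw foot as a serving shelf, then stand the yellow spirit level on it, pointing from the hinge to the front edge, and let go of it. With the level standing there, turn the black wing knob of the foot until the bubble is centred between the lines, then press the level down firmly onto the shelf (about one kilogram's worth, gently, not a hard shove) with the bubble still centred and finish while still pressing, so that a colleague can lock the hinge; do not let the shelf slam down and leave the other things on the table alone.

Things in the scene. Friction and masses are not known exactly. Their poses are not given: they have to be found in the camera images.
- cabinet: Small light-wood drinks cabinet, fixed, 260 wide x 150 deep, top 262 mm over its origin. Origin on the table under the middle of the hinge line, 62 mm below the hinge (stands up to 2 mm over the table). x points into the cabinet, away from the robot, y left, z up.
- shelf: The cabinet's drop front, 260 wide, 200 from hinge to free edge, 14 thick, 0.6 kg, hinged at the bottom. Origin on the hinge, mid width, in the plane of the inner face. z runs from hinge to free edge (up when closed, to the robot when open); x is normal to the inner face (into the cabinet when closed, straight up when open and level); y across.
- tab (a point): Top middle of the aluminium tab pull, 100 wide, 6 thick, that stands 25 mm past the shelf's free edge, so 25 mm proud of the cabinet top when closed; its back lies in the inner-face plane. Hook it from behind or pinch it. The hinge is stiff and damped: pulling takes 2 to 6 N; over 30 to 40 degrees open the shelf sinks by itself at up to 1 rad/s until the foot stands.
- knob: Black wing knob of the foot, on the shelf's inner face, mid width, 150 mm from the hinge; on top when open. Origin on its axis in the face plane; x along the axis (up when open), y along the wing. Wing 40 long, 11 thick, 8 to 30 mm over the face, on a disc 26 across, 8 high. Clockwise from above lengthens the foot, 2.5 mm per rad, and raises the front 1 degree per 1.05 rad; 0.15 N m; stays.
- foot_pad (a point): Middle of the sole of the foot's rubber pad, 28 mm across, below the knob. It carries the open shelf on the table. At the start it is screwed in too far: the open shelf's front hangs 0.9 to 2.5 degrees low, which is 1.0 to 2.5 rad of the knob. It can be lengthened further, by at least 2 rad past level.
- level: Yellow spirit level with black end caps, 130 long x 24 wide x 42 high, 0.18 kg, loose, standing on the table. Origin at the centre of its underside, x along its length, z up. Vial in a window in the middle of its top, green with two black lines 15 mm apart; the pale bubble is 11 mm long. Either end may face the hinge.
- bubble (a joint): Offset of the bubble from the middle of the vial along the level's own x, in m (limits +-0.014). It goes to the high end: 5.2 mm for each degree of tilt along the level (0.30 m per rad), and settles in about 1.5 s. Centred, between the lines, means within 2 mm.
- coffee_jar: Glass jar of instant drink with a gold lid, 71 across x 89 high, 0.34 kg, loose bystander. Origin at the centre of its underside.
- tea_bottle: Green tea bottle, 70 across x 268 high, loose bystander. Origin at the centre of its underside.
- yellow_cup: Small square yellow cup, 59 x 59 x 31 high, loose bystander. Origin at the centre of its underside.

How it is judged:
By the outcome, as a careful person would: the job done as asked, in the order asked, and still so for the second after the job is handed in, while the arm keeps its last pose, push and grip.
It also fails if it takes over 69 s, if anything falls off the work surface, if the arm or the gripper's body presses on something with over 40 N, if the wrist force passes 120 N, or if a joint passes its speed limit or range.

ROBOT

A 7-joint arm with a two-finger parallel gripper is mounted at the origin on a cart in front of the work surface, level with it; the furniture and walls round the work are solid. World frame = base frame: x ahead of the robot, y to its left, z up, the work surface at z = 0. Lengths are in m, angles in rad, forces in N, time in s.
With the tool pointing down it reaches from about 0.425 to 0.8 m from the base axis. Payload 8.3 kg.
Tool frame: the origin (TCP) lies at the very end of the fingers, on their centre line; the grasp point (between the pads) lies pinch_z behind it (pinch_z is the distance from the TCP to the grasp point, in m); z points along the fingers, y is the line along which they close (so a half turn about z gives the same grasp; the last joint's range is limited). The gripper opens to 85 mm and grips with 20 to 120 N. Pads are 22 mm wide; open, the fingers measure 114 mm over their backs; the gripper's body (76 mm by 85 mm) begins 54 mm behind the grasp point. The pads swing forward as they close: fully open they stand 13 mm farther back than shut.
Start: joints at [1.059, 0.383, 0.016, 1.37, -0.006, 1.388, -0.046], TCP at [0.271, -0.563, 0.231] pointing down, gripper open.
Joint ranges: [-2.95, 2.95], [-0.25, 2.06], [-1.52, 1.56], [0.18, 2.33], [-1.44, 4.58], [0.02, 2.06], [-3.01, 3.01]. Speed limits (rad/s): [2.39, 2.39, 3.01, 3.01, 3.14, 3.14, 3.14].

INTERFACE

Orientations are given as a rotation vector (axis times angle).
In Python, from station import * gives the robot as it stands.
- The arm moves only by the tool jog_arm, never from a script. Its argument "plan" is a list of rows, each an object of numbers: "x", "y", "z": the shift along the tool's x, y, z in m; "twist": the turn about the tool's z in rad; "fingers": the opening, from 0 (shut) to 1 (fully open). In form: [{"x": .., "y": .., "z": .., "twist": .., "fingers": ..}, ...]. A call has exactly 10 rows; each row is the pose to reach, as a shift and turn from the pose commanded when the call began, along the tool's axes at that moment; what a row does not reach only later rows make up. A row lasts 1/8 s, in which the tool goes at most 62.5 mm and 10.7 degrees, less where a joint would pass 70% of its speed; a pose out of reach is approached as far as the arm can. A call with a gripper value outside its range is refused whole. The fingers move at their own pace and stop on an object; the grip force is fixed at half the most. Time passes only in rows, so rows that repeat a pose let the fingers close, or fill a call up. It gives the time, the measured TCP pose, the force, the opening and the grip force at its end, in the units of the state.
- sense(): the state, without advancing time (a new reading comes with each control period).
- get_image(name): name is "scene" or "top" or "wrist"; returns the picture (384x512x3 uint8, red, green, blue); there is no depth.
- camera_params(name): a dict with "vertical_fov" (degrees; the focal length in pixels is half the picture's height over the tangent of half this angle, whatever the lens; pixels are square), "cx", "cy" (the principal point, pixels), "eye" and "rotation" of the camera in the world. Camera axes: x right, y up, looking along -z (the intrinsics and any distortion apply to the point x, -y, -z); pixel columns grow to the right and rows downward; lengths in m; the calibration is good to about 2 mm. A picture is of the moment at which its call begins: read the wrist's pose just before it. camera_params takes no time and is no camera call; for the wrist camera it gives the pose at the moment of the call.
- sign_off(): hands the job in; it is judged then, once.
The state is a dict: "t": time; "joint_pos": joint angles; "qd": joint speeds; "tau": joint torques, N m; "tcp_pos": TCP position; "ee_rot": TCP orientation; "contact_force": force on the tool from outside, world axes, zero at the start; "wrist_torque": the same for the moment, N m; "opening": opening from 0.0 (shut) to 1.0 (fully open); "finger_force": force on a finger pad.
Only numpy, scipy, OpenCV 4.12 (cv2) and the standard library are available. Lean on these libraries where they do the work, as an engineer would, in place of code of your own. Each camera call takes 0.05 s, during which the arm holds its last target. There are 200 camera calls.

## Working session

There is one attempt and no reset: what is moved stays moved. The work goes in short steps, Python scripts to look and compute and a tool call to move; the robot and the scene stay as the last step left them, time stands still between calls to the robot, and variables do not carry over. Pictures are saved under pics/ and viewed, at most 13 in all, crops included, and the job is handed in when it is done.

Besides the shell and the picture viewer there is one more tool, called after "Call:" by a JSON object that holds its "name" and its "arguments", one argument or row to a line. jog_arm: Moves the arm, as the interface text tells. Its arguments: {"type":"object","properties":{"plan":{"type":"array"}},"required":["plan"]}

```bash
ls; mkdir -p pics
python3 - <<'E'
from station import *
import cv2,numpy as np
s=sense();print(s)
ims=[]
for n in ("scene","top"):
    im=get_image(n);cv2.imwrite(f"pics/{n}0.png",im[:,:,::-1])
    p=camera_params(n);print(n,p)
E
```

```text
pics
{'t': 0.0, 'joint_pos': array([ 1.05908516,  0.38424871,  0.01637173,  1.37119284, -0.00630009,
        1.38821602, -0.04649034]), 'qd': array([ 2.55692554e-04, -2.11612091e-05, -1.57271412e-03, -2.67003546e-06,
       -8.51269143e-04, -1.25847142e-03,  2.01699772e-04]), 'tau': array([-6.31526855e-04, -6.27611804e+01,  8.43515061e-01, -3.71825945e+01,
        1.64613611e-02,  1.44510716e-02, -3.47995297e-05]), 'tcp_pos': array([ 0.27098843, -0.56261294,  0.23025477]), 'ee_rot': array([-3.06088843e+00, -6.98768609e-01,  7.61584794e-04]), 'contact_force': array([ 0.31837957, -0.26393221,  0.10249061]), 'wrist_torque': array([ 7.92031701e-05, -1.06810424e-02,  1.82803209e-02]), 'finger_force': 0.0, 'opening': 1.002856443870203}
scene {'vertical_fov': 49.1720642809247, 'cx': 256.33945824866134, 'cy': 198.14598500229388, 'eye': array([-0.14312205,  1.00649919,  1.22823651]), 'rotation': array([ 0.3296965 , -1.08285392, -2.32123209])}
top {'vertical_fov': 53.481941133585, 'cx': 257.26621138906165, 'cy': 187.3825137282503, 'eye': array([0.25636225, 0.00408195, 1.54072813]), 'rotation': array([ 0.17718776, -0.17789163, -1.61481405])}
```

View pics/scene0.png

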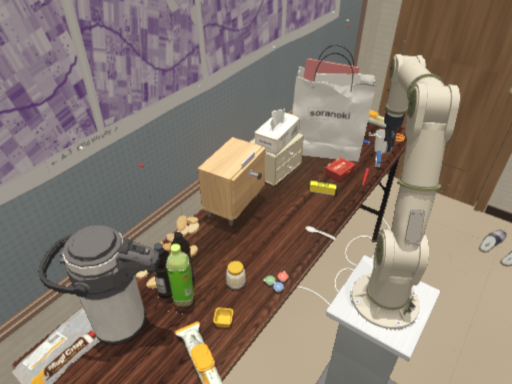

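View pics/top0.png

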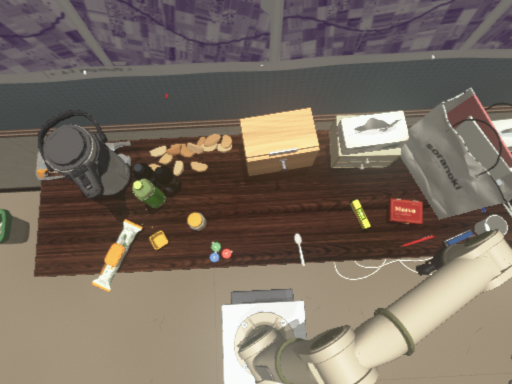

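The scene view shows the closed cabinet near (233,180) and the level near (323,188). The top view shows the cabinet top near (280,135) with the tab at about (283,158), and the level near (361,214).

```bash
cat > h.py <<'E'
from station import *
import cv2,numpy as np
from scipy.spatial.transform import Rotation as R
def K(p):
    f=192/np.tan(np.radians(p["vertical_fov"])/2); return f
def ray(p,uv):
    uv=np.atleast_2d(uv).astype(float);f=K(p)
    d=np.c_[(uv[:,0]-p["cx"])/f,-(uv[:,1]-p["cy"])/f,-np.ones(len(uv))]
    return p["eye"],R.from_rotvec(p["rotation"]).apply(d)
def onz(p,uv,z):
    e,d=ray(p,uv); return e+d*((z-e[2])/d[:,2])[:,None]
def proj(p,X):
    c=R.from_rotvec(p["rotation"]).inv().apply(np.atleast_2d(X)-p["eye"]);f=K(p)
    return np.c_[p["cx"]+f*c[:,0]/-c[:,2],p["cy"]-f*c[:,1]/-c[:,2]]
def big(m):
    cs,_=cv2.findContours(m.astype(np.uint8),cv2.RETR_EXTERNAL,cv2.CHAIN_APPROX_NONE)
    return max(cs,key=cv2.contourArea)
def tri(p1,a,p2,b):
    e1,d1=ray(p1,a);e2,d2=ray(p2,b);d1=d1[0];d2=d2[0]
    t=np.linalg.lstsq(np.c_[d1,-d2],e2-e1,rcond=None)[0]
    return (e1+t[0]*d1+e2+t[1]*d2)/2,np.linalg.norm(e1+t[0]*d1-e2-t[1]*d2)
E
python3 - <<'E'
from h import *
P={n:camera_params(n) for n in("top","scene")}
im=cv2.imread("pics/top0.png");hsv=cv2.cvtColor(im,cv2.COLOR_BGR2HSV)
m=np.zeros(im.shape[:2],bool);m[190:240,340:385]=1
c=big(((hsv[...,0]>22)&(hsv[...,0]<38)&(hsv[...,1]>120)&(hsv[...,2]>100)&m))
r=cv2.minAreaRect(c);print("level",r,onz(P["top"],cv2.boxPoints(r),.042).round(3).tolist())
m[:]=0;m[100:170,235:325]=1
print(hsv[125,280],hsv[150,260],hsv[165,262])
c=big((hsv[...,0]>8)&(hsv[...,0]<28)&(hsv[...,2]>170)&(hsv[...,1]>60)&m)
r=cv2.minAreaRect(c);print("cab",r,onz(P["top"],cv2.boxPoints(r),.263).round(3).tolist(), len(c))
sc=cv2.imread("pics/scene0.png")
a=cv2.resize(im[100:240,230:390],None,fx=3,fy=3,interpolation=cv2.INTER_CUBIC)
b=cv2.resize(sc[130:230,190:350],None,fx=3,fy=3,interpolation=cv2.INTER_CUBIC)[:, :315]
h=max(a.shape[0],b.shape[0]);f=lambda q:cv2.copyMakeBorder(q,0,h-q.shape[0],0,0,0)
cv2.imwrite("pics/c0.png",np.hstack([f(a),f(b)]))
E
```

```text
level ((360.38800048828125, 213.76356506347656), (31.297868728637695, 8.609292030334473), 64.65382385253906) [[0.522, -0.372, 0.042], [0.535, -0.404, 0.042], [0.419, -0.444, 0.042], [0.406, -0.412, 0.042]]
[ 21  97 248] [ 21  95 248] [ 15 116 117]
cab ((279.0405578613281, 134.2432403564453), (43.565731048583984, 73.97954559326172), 80.53767395019531) [[0.803, 0.049, 0.263], [0.836, -0.216, 0.263], [0.673, -0.228, 0.263], [0.642, 0.03, 0.263]] 226
```

View pics/c0.png

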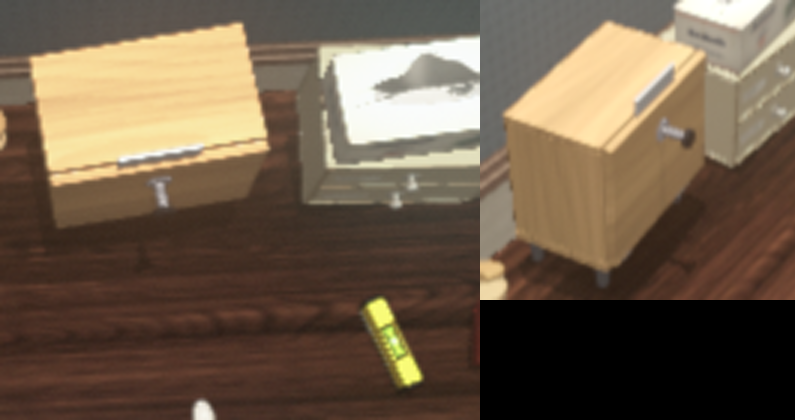

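Crop: tab's top ridge runs from about (118,160) to (203,149) in the left crop (image px ≈ (269.3,153.3) to (297.7,149.7)) and from (243,163) to (254,152) px in the scene view. The foot's pad is in front, at about crop (162,195).

Run:
```python
from h import *
P={n:camera_params(n) for n in("top","scene")}
for z in(.287,.289):
    a,b=onz(P["top"],[[269.3,153.],[297.7,149.5]],z);print(z,a,b,(a+b)/2,np.hypot(*(a-b)[:2]),"normal yaw",np.arctan2(*(a-b)[[1,0]])-np.pi/2)
print(tri(P["top"],[269.3,153.],P["scene"],[242.7,162.3]),tri(P["top"],[297.7,149.5],P["scene"],[254.6,152.7]))
# cabinet top corners (back pair and front shelf pair) seen by top
cr=np.array([[31,57],[243,23],[270,151],[55,186]])/3+[230,100]
q=onz(P["top"],cr,.263);print(q.round(4))
for i,j in((0,1),(3,2)):
    d=q[i]-q[j];print(np.linalg.norm(d),np.arctan2(d[1],d[0])-np.pi/2)
yaw=.165
im=cv2.imread("pics/top0.png")
```

```text
0.287 [ 0.66176151 -0.05144069  0.287     ] [ 0.6692364  -0.15003213  0.287     ] [ 0.66549895 -0.10073641  0.287     ] 0.09887440144268796 normal yaw 0.07567208636264233
0.289 [ 0.6611148  -0.05135211  0.289     ] [ 0.66857776 -0.14978628  0.289     ] [ 0.66484628 -0.1005692   0.289     ] 0.09871667282716311 normal yaw 0.07567208636264278
(array([ 0.6582448 , -0.05249953,  0.28948267]), np.float64(0.005697421653643829)) (array([ 0.67168802, -0.15245103,  0.27371521]), np.float64(0.0040299798893433806))
[[ 0.8025  0.0438  0.263 ]
 [ 0.8327 -0.2127  0.263 ]
 [ 0.67   -0.231   0.263 ]
 [ 0.6405  0.0225  0.263 ]]
0.2582998073557313 0.11703164957972034
0.255194815789607 0.11564250215649396
```

```bash
cat >> h.py <<'E'
def go(x,y,z,yaw):
    "tool shift/twist from current pose to world x,y,z with tool-x yaw"
    s=sense();r=R.from_rotvec(s["ee_rot"]);M=r.as_matrix()
    d=M.T@(np.array([x,y,z])-s["tcp_pos"]);y0=np.arctan2(M[1,0],M[0,0])
    tw=-(yaw-y0);tw=(tw+np.pi/2)%np.pi-np.pi/2
    print("t %.2f tcp %s yaw %.3f tilt %.3f open %.2f F %s"%(s["t"],s["tcp_pos"].round(4),y0,np.arccos(-M[2,2]),s["opening"],s["contact_force"].round(1)))
    print("shift",d.round(4),"twist",round(tw,3),"j7",s["joint_pos"][6].round(2))
E
python3 - <<'E'
from h import *
import station
print([k for k in dir(station) if not k.startswith("_")], getattr(station,"pinch_z",None))
go(.666,-.102,.34,.117+np.pi/2)
E
```

```text
['MotionError', 'camera_params', 'get_image', 'pinch_z', 'sense', 'sign_off'] 0.0187
t 0.10 tcp [ 0.271  -0.5627  0.2304] yaw 0.449 tilt 0.002 open 1.00 F [ 0.2  0.1 -0.2]
shift [ 0.5558 -0.2438 -0.1092] twist -1.239 j7 -0.05
```

Call:
{"name": "jog_arm", "arguments": {
  "plan": [
    {"x": 0, "y": 0, "z": -0.06, "twist": 0, "fingers": 0.4},
    {"x": 0.05, "y": -0.02, "z": -0.11, "twist": -0.15, "fingers": 0.4},
    {"x": 0.1, "y": -0.044, "z": -0.11, "twist": -0.3, "fingers": 0.4},
    {"x": 0.156, "y": -0.068, "z": -0.11, "twist": -0.45, "fingers": 0.4},
    {"x": 0.212, "y": -0.093, "z": -0.11, "twist": -0.6, "fingers": 0.4},
    {"x": 0.268, "y": -0.118, "z": -0.11, "twist": -0.75, "fingers": 0.4},
    {"x": 0.324, "y": -0.142, "z": -0.11, "twist": -0.9, "fingers": 0.4},
    {"x": 0.38, "y": -0.167, "z": -0.11, "twist": -1.05, "fingers": 0.4},
    {"x": 0.436, "y": -0.191, "z": -0.11, "twist": -1.2, "fingers": 0.4},
    {"x": 0.49, "y": -0.215, "z": -0.11, "twist": -1.239, "fingers": 0.4}
  ]
}}

```text
t: 1.35
tcp_pos: [0.6203, -0.1553, 0.3409]
ee_rot: [-2.084, -2.35, 0.0]
contact_force: [0.9, -0.6, -1.0]
opening: 0.401
finger_force: 0.0
```

Run:
```python
from h import *
p=camera_params("wrist");im=get_image("wrist");cv2.imwrite("pics/w1.png",im[:,:,::-1])
print(proj(p,[[.666,-.102,.288]]),p["eye"]);np.save("pw1.npy",p,allow_pickle=True)
go(.666,-.102,.34,.117+np.pi/2)
```

```text
[[342.74161825 142.10543811]] [ 0.61019937 -0.07078224  0.48406605]
t 1.40 tcp [ 0.6237 -0.1456  0.3393] yaw 1.702 tilt 0.006 open 0.40 F [-3.   7.9 -3.1]
shift [ 0.0377  0.0477 -0.0004] twist 0.014 j7 0.21
```

View pics/w1.png

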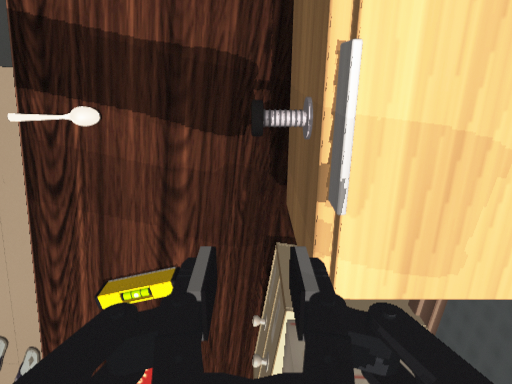

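The wrist view shows the tab's white top ridge running from (357,41) to (342,213), foot pad at (257,118), level at (138,288), fingers at the bottom. I'll fix the tab position from this.

Run:
```python
from h import *
p=np.load("pw1.npy",allow_pickle=True).item()
for z in(.287,.289):
    a,b=onz(p,[[357,41],[342,213]],z);d=a-b
    print((a+b)/2,np.linalg.norm(d),np.arctan2(d[1],d[0])-np.pi/2)
s,q=onz(p,[[357,2],[333,300]],.263);d=s-q;print("cab",s,q,np.linalg.norm(d))
print("level",onz(p,[[100,296],[174,268],[138,294]],.042))
```

```text
[ 0.66882286 -0.09713679  0.287     ] 0.09792828146083657 0.12447892882981071
[ 0.6682279  -0.09686932  0.289     ] 0.0969344189215436 0.12447892882981093
cab [ 0.66467415 -0.0257735   0.263     ] [ 0.69063208 -0.22627442  0.263     ] 0.20217426244739273
level [[ 0.41783888 -0.41719061  0.042     ]
 [ 0.52739222 -0.3547597   0.042     ]
 [ 0.47519613 -0.40663361  0.042     ]]
```

Call:
{"name": "jog_arm", "arguments": {
  "plan": [
    {"x": 0.015, "y": 0.015, "z": 0, "twist": 0, "fingers": 0.4},
    {"x": 0.03, "y": 0.033, "z": 0, "twist": 0, "fingers": 0.4},
    {"x": 0.043, "y": 0.047, "z": 0, "twist": 0, "fingers": 0.4},
    {"x": 0.05, "y": 0.055, "z": 0, "twist": 0, "fingers": 0.4},
    {"x": 0.05, "y": 0.055, "z": 0.01, "twist": 0, "fingers": 0.4},
    {"x": 0.05, "y": 0.055, "z": 0.025, "twist": 0, "fingers": 0.4},
    {"x": 0.05, "y": 0.055, "z": 0.04, "twist": 0, "fingers": 0.4},
    {"x": 0.05, "y": 0.055, "z": 0.055, "twist": 0, "fingers": 0.4},
    {"x": 0.05, "y": 0.055, "z": 0.065, "twist": 0, "fingers": 0.4},
    {"x": 0.05, "y": 0.055, "z": 0.068, "twist": 0, "fingers": 0.4}
  ]
}}

```text
t: 2.65
tcp_pos: [0.6678, -0.1008, 0.2724]
ee_rot: [-2.087, -2.347, 0.001]
contact_force: [-0.0, 1.1, -1.0]
opening: 0.405
finger_force: 0.0
```

Run:
```python
from h import *
p=camera_params("wrist");im=get_image("wrist");cv2.imwrite("pics/w2.png",im[:,:,::-1])
go(.668,-.1,.274,.12+np.pi/2)
```

```text
t 2.70 tcp [ 0.668  -0.1007  0.2726] yaw 1.688 tilt 0.001 open 0.40 F [0.6 0.2 0.2]
shift [ 0.0007  0.0001 -0.0014] twist -0.003 j7 0.1
```

View pics/w2.png

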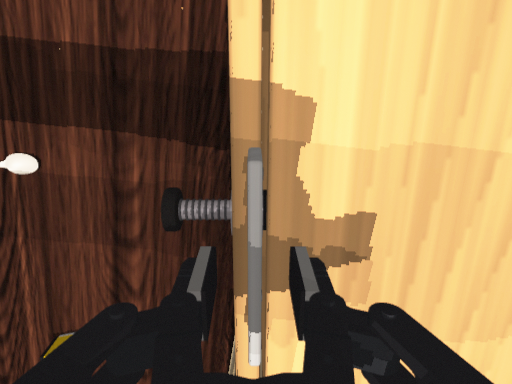

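The wrist view shows the tab (cols 248–262, rows 150–365) centred between the fingers (200 and 310). Now pull it gently along the arc.

Call:
{"name": "jog_arm", "arguments": {
  "plan": [
    {"x": 0, "y": -0.008, "z": 0, "twist": 0, "fingers": 0.4},
    {"x": 0, "y": -0.014, "z": 0, "twist": 0, "fingers": 0.4},
    {"x": 0, "y": -0.023, "z": 0, "twist": 0, "fingers": 0.4},
    {"x": 0, "y": -0.032, "z": 0.001, "twist": 0, "fingers": 0.4},
    {"x": 0, "y": -0.043, "z": 0.002, "twist": 0, "fingers": 0.4},
    {"x": 0, "y": -0.054, "z": 0.004, "twist": 0, "fingers": 0.4},
    {"x": 0, "y": -0.065, "z": 0.007, "twist": 0, "fingers": 0.4},
    {"x": 0, "y": -0.076, "z": 0.01, "twist": 0, "fingers": 0.4},
    {"x": 0, "y": -0.085, "z": 0.0135, "twist": 0, "fingers": 0.4},
    {"x": 0, "y": -0.093, "z": 0.017, "twist": 0, "fingers": 0.4}
  ]
}}

```text
t: 3.95
tcp_pos: [0.5751, -0.1117, 0.256]
ee_rot: [-2.088, -2.347, 0.0]
contact_force: [0.2, 0.3, -0.4]
opening: 0.405
finger_force: 0.3
```

Run:
```python
from h import *
p=camera_params("wrist");im=get_image("wrist");cv2.imwrite("pics/w3.png",im[:,:,::-1])
go(.668,-.1,.274,.12+np.pi/2)
```

```text
t 4.00 tcp [ 0.5743 -0.1119  0.2555] yaw 1.687 tilt 0.001 open 0.40 F [ 0.6 -0.6  0.5]
shift [ 0.0009  0.0945 -0.0186] twist -0.003 j7 0.16
```

View pics/w3.png

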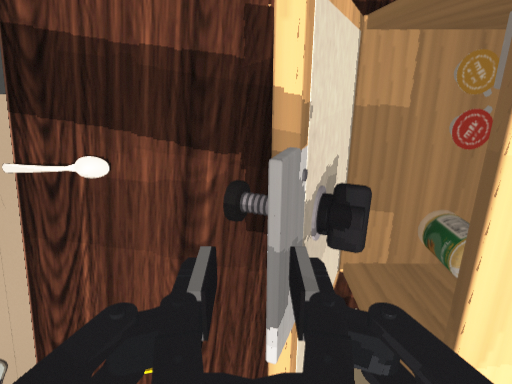

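The wrist view shows the shelf about 20° open, with the tab against the rear finger and the knob at (345,215). Continuing: pull over the balance point, then the front finger takes the tab and brakes the descent.

Call:
{"name": "jog_arm", "arguments": {
  "plan": [
    {"x": 0, "y": -0.009, "z": 0.004, "twist": 0, "fingers": 0.4},
    {"x": 0, "y": -0.018, "z": 0.009, "twist": 0, "fingers": 0.4},
    {"x": 0, "y": -0.027, "z": 0.014, "twist": 0, "fingers": 0.4},
    {"x": 0, "y": -0.035, "z": 0.02, "twist": 0, "fingers": 0.4},
    {"x": 0, "y": -0.043, "z": 0.026, "twist": 0, "fingers": 0.4},
    {"x": 0, "y": -0.05, "z": 0.033, "twist": 0, "fingers": 0.4},
    {"x": 0, "y": -0.056, "z": 0.04, "twist": 0, "fingers": 0.4},
    {"x": 0, "y": -0.06, "z": 0.048, "twist": 0, "fingers": 0.4},
    {"x": 0, "y": -0.062, "z": 0.056, "twist": 0, "fingers": 0.4},
    {"x": 0, "y": -0.063, "z": 0.063, "twist": 0, "fingers": 0.4}
  ]
}}

```text
t: 5.25
tcp_pos: [0.5098, -0.1194, 0.1925]
ee_rot: [-2.085, -2.343, 0.008]
contact_force: [-27.3, -0.2, 18.3]
opening: 0.402
finger_force: 13.0
```

Run:
```python
from h import *
p=camera_params("wrist");im=get_image("wrist");cv2.imwrite("pics/w4.png",im[:,:,::-1])
go(.668,-.1,.274,.12+np.pi/2)
```

```text
t 5.30 tcp [ 0.5087 -0.1195  0.1914] yaw 1.687 tilt 0.010 open 0.40 F [-16.2  -0.8   8.5]
shift [ 0.0011  0.1597 -0.0842] twist -0.004 j7 0.21
```

View pics/w4.png

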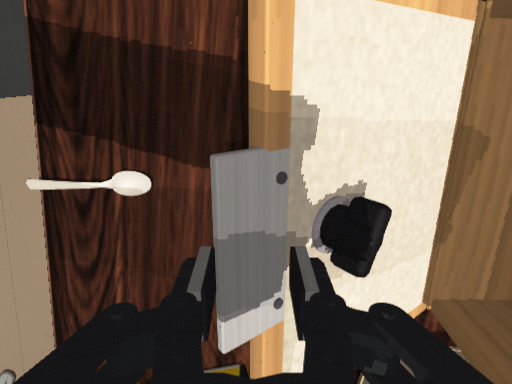

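The view shows the shelf about 50° open, with the tab (213–288, 150–350) between the fingers and the wing knob at (360,235). Contact force is a little high, so I ease outward while continuing the lowering.

Call:
{"name": "jog_arm", "arguments": {
  "plan": [
    {"x": 0, "y": -0.006, "z": 0.0, "twist": 0, "fingers": 0.4},
    {"x": 0, "y": -0.013, "z": 0.006, "twist": 0, "fingers": 0.4},
    {"x": 0, "y": -0.018, "z": 0.012, "twist": 0, "fingers": 0.4},
    {"x": 0, "y": -0.023, "z": 0.018, "twist": 0, "fingers": 0.4},
    {"x": 0, "y": -0.028, "z": 0.025, "twist": 0, "fingers": 0.4},
    {"x": 0, "y": -0.032, "z": 0.032, "twist": 0, "fingers": 0.4},
    {"x": 0, "y": -0.036, "z": 0.039, "twist": 0, "fingers": 0.4},
    {"x": 0, "y": -0.039, "z": 0.046, "twist": 0, "fingers": 0.4},
    {"x": 0, "y": -0.042, "z": 0.053, "twist": 0, "fingers": 0.4},
    {"x": 0, "y": -0.044, "z": 0.06, "twist": 0, "fingers": 0.4}
  ]
}}

```text
t: 6.55
tcp_pos: [0.4694, -0.124, 0.1329]
ee_rot: [2.088, 2.348, 0.0]
contact_force: [0.3, 0.7, -0.5]
opening: 0.4
finger_force: 0.0
```

Run:
```python
from h import *
p=camera_params("wrist");im=get_image("wrist");cv2.imwrite("pics/w5.png",im[:,:,::-1])
np.save("pw5.npy",p,allow_pickle=True)
go(.668,-.1,.274,.12+np.pi/2)
```

```text
t 6.60 tcp [ 0.4687 -0.1239  0.1319] yaw 1.688 tilt 0.002 open 0.40 F [-0.5 -0.1 -0.9]
shift [ 0.0006  0.2006 -0.1424] twist -0.003 j7 0.24
```

View pics/w5.png

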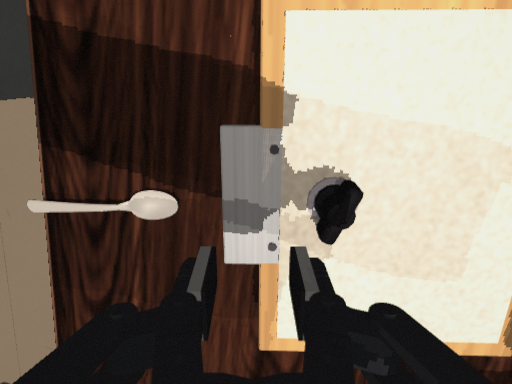

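The view shows the shelf fully down: tab at (221–280, 125–264), knob disc at (328,200) with the wing leaning towards (350,190)–(330,238). I'll measure the shelf frame, the knob and the level.

Run:
```python
from h import *
p=np.load("pw5.npy",allow_pickle=True).item()
print("cam down tilt",R.from_rotvec(p["rotation"]).apply([0,0,-1]),p["eye"])
for z in(.056,.060):
    a,b=onz(p,[[221,125],[224,264]],z);d=a-b
    print("tab",z,(a+b)/2,np.linalg.norm(d),np.arctan2(d[1],d[0])-np.pi/2)
print("disc",onz(p,[[327,201]],.064))
im=cv2.imread("pics/w5.png");g=im.max(2).astype(np.uint8);m=np.zeros(g.shape,bool);m[160:246,306:375]=1
r=cv2.minAreaRect(big((g<60)&m));print("wing",r,onz(p,cv2.boxPoints(r),.09).round(3).tolist())
for k in (.225,):
    c,s=np.cos(.12),np.sin(.12);print("pred tab from hinge",np.array([.671,-.0985])-k*np.array([c,s]))
# level in wrist w1
q=np.load("pw1.npy",allow_pickle=True).item()
im=cv2.imread("pics/w1.png");h=cv2.cvtColor(im,cv2.COLOR_BGR2HSV);m[:]=0;m[250:330,80:200]=1
r=cv2.minAreaRect(big((h[...,0]>22)&(h[...,0]<36)&(h[...,1]>120)&(h[...,2]>170)&m))
bx=cv2.boxPoints(r);w=onz(q,bx,.042);print("level",r,w.round(3).tolist(),w.mean(0))
go(.470,-.408,.15,0)
```

```text
cam down tilt [ 0.03839644 -0.32546658 -0.94477363] [ 0.45944033 -0.03946253  0.27602405]
tab 0.056 [ 0.44866652 -0.12304071  0.056     ] 0.10069643449744348 0.10901359820622991
tab 0.06 [ 0.44886238 -0.12152128  0.06      ] 0.09886579036445839 0.10901359820622969
disc [[ 0.51746696 -0.1130757   0.064     ]]
wing ((334.1892395019531, 207.87979125976562), (45.348716735839844, 63.43745422363281), 43.53120422363281) [[0.494, -0.115, 0.09], [0.514, -0.085, 0.09], [0.536, -0.101, 0.09], [0.517, -0.133, 0.09]]
pred tab from hinge [ 0.44761806 -0.12543525]
level ((135.44232177734375, 294.7115478515625), (14.512594223022461, 75.11248016357422), 78.69007110595703) [[0.414, -0.416, 0.042], [0.524, -0.376, 0.042], [0.529, -0.401, 0.042], [0.417, -0.442, 0.042]] [ 0.47090728 -0.40865126  0.042     ]
t 6.60 tcp [ 0.4687 -0.1239  0.1319] yaw 1.688 tilt 0.002 open 0.40 F [-0.5 -0.1 -0.9]
shift [-0.2823 -0.0319 -0.0182] twist -1.454 j7 0.24
```

Call:
{"name": "jog_arm", "arguments": {
  "plan": [
    {"x": -0.03, "y": -0.003, "z": -0.03, "twist": 0.15, "fingers": 0.7},
    {"x": -0.085, "y": -0.009, "z": -0.04, "twist": 0.32, "fingers": 0.7},
    {"x": -0.14, "y": -0.015, "z": -0.03, "twist": 0.49, "fingers": 0.7},
    {"x": -0.19, "y": -0.021, "z": 0, "twist": 0.66, "fingers": 0.7},
    {"x": -0.235, "y": -0.026, "z": 0.01, "twist": 0.83, "fingers": 0.7},
    {"x": -0.265, "y": -0.029, "z": 0.02, "twist": 1.0, "fingers": 0.7},
    {"x": -0.28, "y": -0.031, "z": 0.03, "twist": 1.15, "fingers": 0.7},
    {"x": -0.283, "y": -0.031, "z": 0.03, "twist": 1.27, "fingers": 0.7},
    {"x": -0.283, "y": -0.031, "z": 0.03, "twist": 1.34, "fingers": 0.7},
    {"x": -0.283, "y": -0.031, "z": 0.03, "twist": 1.348, "fingers": 0.7}
  ]
}}

```text
t: 7.85
tcp_pos: [0.4719, -0.4086, 0.103]
ee_rot: [-3.096, -0.532, 0.0]
contact_force: [-0.3, -0.7, -0.0]
opening: 0.7
finger_force: 0.0
```

Run:
```python
from h import *
go(.471,-.4085,.008,.34)
p=camera_params("wrist");im=get_image("wrist")[:,:,::-1].copy();cv2.imwrite("pics/w6.png",im)
h=cv2.cvtColor(im,cv2.COLOR_BGR2HSV)
m=(h[...,0]>22)&(h[...,0]<36)&(h[...,1]>120)&(h[...,2]>150)
r=cv2.minAreaRect(big(m));w=onz(p,cv2.boxPoints(r),.042);print(r,w.round(3).tolist(),w.mean(0))
q=proj(p,[[.471,-.4085,.042]]);print(q)
# knob/top view of shelf
t=get_image("top")[:,:,::-1].copy();cv2.imwrite("pics/t6.png",t)
P=camera_params("top");c=proj(P,[[.5234,-.1139,.08]])[0];print(c)
x,y=c.round().astype(int)
print(t[y-8:y+9,x-8:x+9].max(2))
```

```text
t 7.85 tcp [ 0.4719 -0.4086  0.103 ] yaw 0.340 tilt 0.000 open 0.70 F [-0.3 -0.7 -0. ]
shift [-0.0008 -0.0004  0.095 ] twist 0.0 j7 -0.59
((252.5, 205.0), (170.0, 39.0), 90.0) [[0.523, -0.378, 0.042], [0.531, -0.399, 0.042], [0.421, -0.44, 0.042], [0.412, -0.415, 0.042]] [ 0.47161889 -0.40804192  0.042     ]
[[252.85103692 213.44030594]]
[286.014195   202.57156078]
[[244 244 244 244 244 244 244 244 244 244 244 244 244 244 244 244 244]
 [244 244 244 244 244 244 244 244 244 244 244 244 244 244 244 244 244]
 [244 244 244 244 244 244 244 244 244 244 244 244 244 244 244 244 244]
 [244 244 244 244 244 244 244 244 244 244 244 244 244 244 244 244 244]
 [244 244 244 244 243 243 242 239 241 241 242 243 244 244 244 244 244]
 [244 244 244 243 237 233 224 200 221 223 227 237 243 244 244 244 244]
 [244 244 244 235 182 125 115 111 111 118 148 199 233 243 244 244 244]
 [244 244 243 228 125  83  81  83  82  81  90 127 191 232 239 243 244]
 [244 244 243 228 134  85  79  80  84  85  83  86 103 136 199 241 244]
 [244 244 243 234 180 118  82  77  81  79  80  83  86 117 191 241 244]
 [243 244 244 242 229 166 113  84  76  78  79  83  94 137 212 242 244]
 [244 244 244 243 238 220 175 130  91  95 110 133 156 188 232 243 244]
 [244 244 244 243 242 234 213 212 147 152 182 219 237 241 243 243 243]
 [244 244 243 244 244 242 241 233 203 203 221 240 243 244 243 243 243]
 [244 243 243 244 244 243 244 243 241 241 242 244 243 243 242 242 242]
 [244 243 243 243 243 243 244 244 244 243 243 243 243 242 242 243 243]
 [243 243 243 243 243 243 243 243 243 242 242 242 241 241 241 240 239]]
```

Call:
{"name": "jog_arm", "arguments": {
  "plan": [
    {"x": 0, "y": 0, "z": 0.025, "twist": 0, "fingers": 0.7},
    {"x": 0, "y": 0, "z": 0.055, "twist": 0, "fingers": 0.7},
    {"x": 0, "y": 0, "z": 0.08, "twist": 0, "fingers": 0.6},
    {"x": 0, "y": 0, "z": 0.092, "twist": 0, "fingers": 0.4},
    {"x": 0, "y": 0, "z": 0.094, "twist": 0, "fingers": 0.2},
    {"x": 0, "y": 0, "z": 0.094, "twist": 0, "fingers": 0.15},
    {"x": 0, "y": 0, "z": 0.094, "twist": 0, "fingers": 0.15},
    {"x": 0, "y": 0, "z": 0.094, "twist": 0, "fingers": 0.15},
    {"x": 0, "y": 0, "z": 0.084, "twist": 0, "fingers": 0.15},
    {"x": 0, "y": 0, "z": 0.054, "twist": 0, "fingers": 0.15}
  ]
}}

```text
t: 9.2
tcp_pos: [0.4708, -0.4078, 0.0487]
ee_rot: [-3.094, -0.531, 0.003]
contact_force: [0.2, -0.5, -2.2]
opening: 0.271
finger_force: 58.9
```

Run:
```python
from h import *
H=np.array([.6724,-.097]);a=.113;e=np.array([np.cos(a),np.sin(a)]);n=np.array([-e[1],e[0]])
T=H-.100*e-.072*n;print(T,H-.15*e)
go(T[0],T[1],.13,a)
```

```text
[ 0.58115647 -0.17981677] [ 0.52335666 -0.11391395]
t 9.20 tcp [ 0.4708 -0.4078  0.0487] yaw 0.340 tilt 0.003 open 0.27 F [ 0.2 -0.5 -2.2]
shift [ 0.1799 -0.1784 -0.0811] twist 0.227 j7 -0.59
```

Call:
{"name": "jog_arm", "arguments": {
  "plan": [
    {"x": 0, "y": 0, "z": -0.04, "twist": 0, "fingers": 0.15},
    {"x": 0.015, "y": -0.015, "z": -0.08, "twist": 0.03, "fingers": 0.15},
    {"x": 0.045, "y": -0.045, "z": -0.09, "twist": 0.08, "fingers": 0.15},
    {"x": 0.08, "y": -0.079, "z": -0.09, "twist": 0.12, "fingers": 0.15},
    {"x": 0.115, "y": -0.114, "z": -0.09, "twist": 0.17, "fingers": 0.15},
    {"x": 0.145, "y": -0.144, "z": -0.085, "twist": 0.2, "fingers": 0.15},
    {"x": 0.165, "y": -0.164, "z": -0.075, "twist": 0.22, "fingers": 0.15},
    {"x": 0.177, "y": -0.175, "z": -0.065, "twist": 0.227, "fingers": 0.15},
    {"x": 0.18, "y": -0.178, "z": -0.055, "twist": 0.227, "fingers": 0.15},
    {"x": 0.18, "y": -0.178, "z": -0.05, "twist": 0.227, "fingers": 0.15}
  ]
}}

```text
t: 10.45
tcp_pos: [0.5814, -0.1821, 0.0985]
ee_rot: [3.136, 0.175, -0.002]
contact_force: [0.4, -0.7, -2.3]
opening: 0.273
finger_force: 59.0
```

Run:
```python
from h import *
H=np.array([.6724,-.097]);a=.113;e=np.array([np.cos(a),np.sin(a)]);n=np.array([-e[1],e[0]])
T=H-.100*e-.072*n
go(T[0],T[1],.074,a)
im=get_image("wrist")[:,:,::-1].copy();cv2.imwrite("pics/w7.png",im);p=camera_params("wrist")
# shelf right-front corner check: predicted vs seen
for s,y in((.2,-.13),(.2,0),(.0,-.13),(.225,-.05),(.225,.05)):print(s,y,proj(p,[*(H-s*e+y*n),.06]).round(1))
```

```text
t 10.45 tcp [ 0.5814 -0.1821  0.0985] yaw 0.112 tilt 0.001 open 0.27 F [ 0.4 -0.7 -2.3]
shift [ 0.0001 -0.0023  0.0245] twist -0.001 j7 -1.25
0.2 -0.13 [[335.9 361.7]]
0.2 0 [[142.9 362. ]]
0.0 -0.13 [[368.3  37.3]]
0.225 -0.05 [[218.4 389.9]]
0.225 0.05 [[ 75.  390.2]]
```

View pics/w7.png

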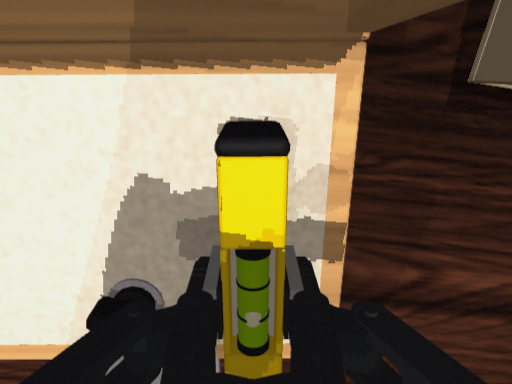

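The view shows the held level (cols 217–288) parallel to the shelf edge with the vial at (253,300), the knob at (130,305) and the hinge corner at (365,37), where predicted. Lower and release.

Call:
{"name": "jog_arm", "arguments": {
  "plan": [
    {"x": 0, "y": -0.002, "z": 0.01, "twist": 0, "fingers": 0.15},
    {"x": 0, "y": -0.002, "z": 0.018, "twist": 0, "fingers": 0.15},
    {"x": 0, "y": -0.002, "z": 0.023, "twist": 0, "fingers": 0.15},
    {"x": 0, "y": -0.002, "z": 0.026, "twist": 0, "fingers": 0.15},
    {"x": 0, "y": -0.002, "z": 0.027, "twist": 0, "fingers": 0.15},
    {"x": 0, "y": -0.002, "z": 0.027, "twist": 0, "fingers": 0.25},
    {"x": 0, "y": -0.002, "z": 0.027, "twist": 0, "fingers": 0.3},
    {"x": 0, "y": -0.002, "z": 0.027, "twist": 0, "fingers": 0.35},
    {"x": 0, "y": -0.002, "z": 0.027, "twist": 0, "fingers": 0.45},
    {"x": 0, "y": -0.002, "z": 0.02, "twist": 0, "fingers": 0.5}
  ]
}}

```text
t: 11.75
tcp_pos: [0.5816, -0.1788, 0.0791]
ee_rot: [-3.136, -0.177, 0.001]
contact_force: [-0.1, -0.6, 0.1]
opening: 0.506
finger_force: 0.0
```

Call:
{"name": "jog_arm", "arguments": {
  "plan": [
    {"x": 0, "y": 0, "z": -0.025, "twist": 0, "fingers": 0.5},
    {"x": 0, "y": 0, "z": -0.06, "twist": 0, "fingers": 0.5},
    {"x": -0.01, "y": -0.012, "z": -0.08, "twist": 0, "fingers": 0.45},
    {"x": -0.025, "y": -0.033, "z": -0.08, "twist": 0, "fingers": 0.45},
    {"x": -0.038, "y": -0.053, "z": -0.08, "twist": 0, "fingers": 0.45},
    {"x": -0.047, "y": -0.065, "z": -0.08, "twist": 0, "fingers": 0.45},
    {"x": -0.05, "y": -0.07, "z": -0.08, "twist": 0, "fingers": 0.45},
    {"x": -0.05, "y": -0.071, "z": -0.075, "twist": 0, "fingers": 0.45},
    {"x": -0.05, "y": -0.071, "z": -0.07, "twist": 0, "fingers": 0.45},
    {"x": -0.05, "y": -0.071, "z": -0.07, "twist": 0, "fingers": 0.45}
  ]
}}

```text
t: 13.0
tcp_pos: [0.524, -0.1144, 0.1484]
ee_rot: [-3.136, -0.176, 0.002]
contact_force: [0.2, -0.7, 0.5]
opening: 0.448
finger_force: 0.0
```

Run:
```python
from h import *
go(.5234,-.1139,.075,1.5)
p=camera_params("wrist");im=get_image("wrist")[:,:,::-1].copy();cv2.imwrite("pics/w8.png",im);np.save("pw8.npy",p,allow_pickle=True)
print(proj(p,[[.5234,-.1139,.092],[.5234,-.1139,.06]]))
h=cv2.cvtColor(im,cv2.COLOR_BGR2HSV)
m=(h[...,0]>22)&(h[...,0]<36)&(h[...,1]>120)&(h[...,2]>120)
r=cv2.minAreaRect(big(m));w=onz(p,cv2.boxPoints(r),.103);print(r,w.round(3).tolist())
```

```text
t 13.00 tcp [ 0.524  -0.1144  0.1484] yaw 0.112 tilt 0.001 open 0.45 F [ 0.2 -0.7  0.5]
shift [-0.0005 -0.0005  0.0734] twist -1.388 j7 -1.34
[[252.62808073 215.62365756]
 [252.6148365  198.06040033]]
((380.9769592285156, 127.18461608886719), (47.13319778442383, 217.6809539794922), 7.125016689300537) [[0.523, -0.17, 0.103], [0.641, -0.159, 0.103], [0.641, -0.183, 0.103], [0.523, -0.199, 0.103]]
```

View pics/w8.png

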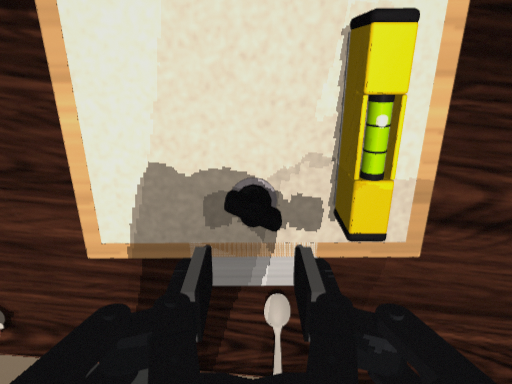

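The view shows the level standing on the shelf at (377,125), its bubble at (383,120) off towards the hinge (front low), and the wing from about (230,200) to (273,218). I'll compute the wing direction and build a bubble reader.

```bash
cat >> h.py <<'E'
def bubble(im,p,z=.100,a=.113):
    "vial: green mask + pale bubble; offsets in mm along cabinet x (hinge +) from vial centre"
    h=cv2.cvtColor(im,cv2.COLOR_BGR2HSV)
    g=(h[...,0]>36)&(h[...,0]<70)&(h[...,1]>110)&(h[...,2]>70)
    g=cv2.morphologyEx(g.astype(np.uint8),cv2.MORPH_CLOSE,np.ones((9,9)))
    c=big(g);box=cv2.boundingRect(c);M=np.zeros_like(g);cv2.drawContours(M,[cv2.convexHull(c)],-1,1,-1)
    pale=(M>0)&(h[...,1]<100)&(h[...,2]>150);dark=(M>0)&(h[...,2]<80)
    e=np.array([np.cos(a),np.sin(a)])
    f=lambda uv:1000*(onz(p,uv,z)[:,:2]@e)
    v,u=np.nonzero(pale);print("vial box",box,"area",M.sum(),"pale",len(u))
    hull=f(cv2.convexHull(c)[:,0,:]);mid=(hull.max()+hull.min())/2
    if len(u):
        b=f(np.c_[u,v]);print("bubble %.1f +- (span %.1f..%.1f) vial %.1f..%.1f"%(b.mean()-mid,b.min()-mid,b.max()-mid,hull.min()-mid,hull.max()-mid))
    v,u=np.nonzero(dark)
    if len(u):
        d=f(np.c_[u,v])-mid;print("dark",np.histogram(d,np.arange(-22,23,2))[0])
E
python3 - <<'E'
from h import *
p=np.load("pw8.npy",allow_pickle=True).item();im=cv2.imread("pics/w8.png")
g=im.max(2);m=np.zeros(g.shape,bool);m[180:236,215:295]=1
c=big((g<45)&m);r=cv2.minAreaRect(c);q=onz(p,cv2.boxPoints(r),.088)
print(r,q.round(3).tolist(),q.mean(0))
v,u=np.nonzero((g<45)&m);w=onz(p,np.c_[u,v],.085)[:,:2];ev,ax=np.linalg.eigh(np.cov(w.T));print("pca yaw",np.arctan2(ax[1,1],ax[0,1]),w.mean(0))
e=onz(p,[[232,201],[272,217]],.09);d=e[1]-e[0];print("ends yaw",np.arctan2(d[1],d[0]))
bubble(im,p)
E
```

```text
((254.0799102783203, 205.70571899414062), (59.735538482666016, 41.39855194091797), 10.784297943115234) [[0.516, -0.094, 0.088], [0.544, -0.097, 0.088], [0.541, -0.134, 0.088], [0.512, -0.133, 0.088]] [ 0.52829634 -0.11433329  0.088     ]
pca yaw 1.1000134888386703 [ 0.52629926 -0.11408013]
ends yaw -1.8653741043694703
vial box (361, 102, 32, 73) area 1727 pale 121
bubble 10.3 +- (span 6.8..13.3) vial -20.2..20.2
dark [ 4  1  2  0  0  0  0 33  4  0  0  0  0  0 21  7  0  0  0  0  0  0]
```

Call:
{"name": "jog_arm", "arguments": {
  "plan": [
    {"x": 0.001, "y": 0, "z": 0.005, "twist": -0.17, "fingers": 0.45},
    {"x": 0.001, "y": 0, "z": 0.01, "twist": -0.35, "fingers": 0.45},
    {"x": 0.001, "y": 0, "z": 0.015, "twist": -0.53, "fingers": 0.45},
    {"x": 0.001, "y": 0, "z": 0.02, "twist": -0.71, "fingers": 0.45},
    {"x": 0.001, "y": 0, "z": 0.025, "twist": -0.88, "fingers": 0.45},
    {"x": 0.001, "y": 0, "z": 0.03, "twist": -1.03, "fingers": 0.45},
    {"x": 0.001, "y": 0, "z": 0.035, "twist": -1.12, "fingers": 0.45},
    {"x": 0.001, "y": 0, "z": 0.04, "twist": -1.148, "fingers": 0.45},
    {"x": 0.001, "y": 0, "z": 0.04, "twist": -1.148, "fingers": 0.45},
    {"x": 0.001, "y": 0, "z": 0.04, "twist": -1.148, "fingers": 0.45}
  ]
}}

```text
t: 14.3
tcp_pos: [0.5254, -0.1139, 0.1095]
ee_rot: [2.539, 1.85, 0.0]
contact_force: [-0.2, -0.4, 0.0]
opening: 0.452
finger_force: 0.0
```

Run:
```python
from h import *
go(.525,-.114,.069,1.26)
p=camera_params("wrist");im=get_image("wrist")[:,:,::-1].copy();cv2.imwrite("pics/w9.png",im);np.save("pw9.npy",p,allow_pickle=True)
g=im.max(2);c=proj(p,[[.525,-.114,.088]])[0];print(c,proj(p,[[.525,-.114,.06]]))
m=np.zeros(g.shape,bool);y,x=int(c[1]),int(c[0]);m[y-60:min(y+40,248),x-45:x+46]=1
b=(g<50)&m
for r in range(y-55,min(y+40,248),4):
    u=np.nonzero(b[r])[0];print(r,(u.min(),u.max(),len(u)) if len(u) else None,end="; ")
```

```text
t 14.30 tcp [ 0.5254 -0.1139  0.1095] yaw 1.259 tilt 0.000 open 0.45 F [-0.2 -0.4  0. ]
shift [-0.0002 -0.0004  0.0405] twist -0.001 j7 -0.24
[252.38515291 241.80562142] [[252.39403121 220.49532369]]
186 None; 190 None; 194 None; 198 (np.int64(247), np.int64(249), 3); 202 (np.int64(240), np.int64(255), 16); 206 (np.int64(238), np.int64(257), 20); 210 (np.int64(233), np.int64(262), 30); 214 (np.int64(230), np.int64(266), 37); 218 (np.int64(228), np.int64(268), 41); 222 (np.int64(227), np.int64(269), 43); 226 (np.int64(227), np.int64(269), 43); 230 (np.int64(227), np.int64(268), 42); 234 (np.int64(229), np.int64(267), 39); 238 (np.int64(231), np.int64(264), 34); 242 (np.int64(231), np.int64(262), 32); 246 (np.int64(232), np.int64(261), 30);
```

Call:
{"name": "jog_arm", "arguments": {
  "plan": [
    {"x": 0, "y": -0.002, "z": 0.01, "twist": 0, "fingers": 0.45},
    {"x": 0, "y": -0.002, "z": 0.022, "twist": 0, "fingers": 0.45},
    {"x": 0, "y": -0.002, "z": 0.034, "twist": 0, "fingers": 0.45},
    {"x": 0, "y": -0.002, "z": 0.04, "twist": 0, "fingers": 0.4},
    {"x": 0, "y": -0.002, "z": 0.04, "twist": 0, "fingers": 0.3},
    {"x": 0, "y": -0.002, "z": 0.04, "twist": 0, "fingers": 0.2},
    {"x": 0, "y": -0.002, "z": 0.04, "twist": 0, "fingers": 0.1},
    {"x": 0, "y": -0.002, "z": 0.04, "twist": 0, "fingers": 0.05},
    {"x": 0, "y": -0.002, "z": 0.04, "twist": 0, "fingers": 0.05},
    {"x": 0, "y": -0.002, "z": 0.04, "twist": 0, "fingers": 0.05}
  ]
}}

```text
t: 15.6
tcp_pos: [0.5223, -0.1128, 0.0698]
ee_rot: [-2.536, -1.852, 0.002]
contact_force: [-7.3, 1.9, 5.8]
opening: 0.115
finger_force: 59.3
```

Call:
{"name": "jog_arm", "arguments": {
  "plan": [
    {"x": 0, "y": -0.001, "z": -0.0015, "twist": 0.1, "fingers": 0.05},
    {"x": 0, "y": -0.001, "z": -0.002, "twist": 0.28, "fingers": 0.05},
    {"x": 0, "y": -0.001, "z": -0.0025, "twist": 0.46, "fingers": 0.05},
    {"x": 0, "y": -0.001, "z": -0.003, "twist": 0.64, "fingers": 0.05},
    {"x": 0, "y": -0.001, "z": -0.0035, "twist": 0.82, "fingers": 0.05},
    {"x": 0, "y": -0.001, "z": -0.004, "twist": 1.0, "fingers": 0.05},
    {"x": 0, "y": -0.001, "z": -0.0045, "twist": 1.18, "fingers": 0.05},
    {"x": 0, "y": -0.001, "z": -0.005, "twist": 1.36, "fingers": 0.05},
    {"x": 0, "y": -0.001, "z": -0.0055, "twist": 1.54, "fingers": 0.05},
    {"x": 0, "y": -0.001, "z": -0.006, "twist": 1.7, "fingers": 0.05}
  ]
}}

```text
t: 16.85
tcp_pos: [0.524, -0.1154, 0.0753]
ee_rot: [3.062, -0.695, 0.007]
contact_force: [11.3, -9.5, -13.8]
opening: 0.112
finger_force: 58.3
```

Run:
```python
from h import *
go(.525,-.114,.069,1.26);print(sense()["wrist_torque"])
for n in("top","scene"):
    p=camera_params(n);im=get_image(n)[:,:,::-1].copy();cv2.imwrite(f"pics/{n}9.png",im)
    c=proj(p,[[.5812,-.1798,.1]])[0];print(n,c)
    x,y=c.round().astype(int);print(im[y-4:y+5,x-3:x+4].tolist()[4])
p=camera_params("wrist");im=get_image("wrist")[:,:,::-1].copy();cv2.imwrite("pics/w10.png",im);np.save("pw10.npy",p,allow_pickle=True)
print(proj(p,[[.5812,-.1798,.1]]))
bubble(im,p)
```

```text
t 16.85 tcp [ 0.524  -0.1154  0.0753] yaw -0.446 tilt 0.005 open 0.11 F [ 11.3  -9.5 -13.8]
shift [ 0.0002 -0.0017  0.0063] twist 1.435 j7 -1.87
[-1.66266209 -1.81990416  0.10817516]
top [302.31852524 186.11606555]
[[167, 195, 207], [166, 195, 208], [163, 191, 206], [161, 189, 203], [160, 186, 199], [159, 186, 199], [159, 187, 200]]
scene [274.8695514 190.6612749]
[[74, 82, 90], [63, 72, 80], [60, 69, 77], [58, 68, 76], [58, 67, 75], [58, 67, 74], [57, 67, 74]]
[[355.07401031  87.73677079]]
vial box (303, 19, 89, 129) area 5134 pale 412
bubble 2.2 +- (span -17.9..6.3) vial -21.2..21.2
dark [ 12   3   3   4   4   3  16 112   6   0   3   4   5   3  86  62   2   0
   1   4   6  28]
```

Call:
{"name": "jog_arm", "arguments": {
  "plan": [
    {"x": 0, "y": 0, "z": 0.0015, "twist": 0, "fingers": 0.05},
    {"x": 0, "y": 0, "z": 0.0015, "twist": 0, "fingers": 0.3},
    {"x": 0, "y": 0, "z": 0.0015, "twist": 0, "fingers": 0.4},
    {"x": 0, "y": 0, "z": 0.0015, "twist": 0, "fingers": 0.4},
    {"x": 0, "y": 0, "z": 0.0015, "twist": 0, "fingers": 0.4},
    {"x": 0, "y": 0, "z": 0.0015, "twist": 0, "fingers": 0.4},
    {"x": 0, "y": 0, "z": 0.0015, "twist": 0, "fingers": 0.4},
    {"x": 0, "y": 0, "z": 0.0015, "twist": 0, "fingers": 0.4},
    {"x": 0, "y": 0, "z": 0.0015, "twist": 0, "fingers": 0.4},
    {"x": 0, "y": 0, "z": 0.0015, "twist": 0, "fingers": 0.4}
  ]
}}

```text
t: 18.25
tcp_pos: [0.5224, -0.113, 0.0738]
ee_rot: [-3.066, 0.684, 0.0]
contact_force: [0.1, -0.2, -0.2]
opening: 0.399
finger_force: 0.0
```

```bash
python3 - <<'E'
import re
s=open("h.py").read()
# robust: bubble = largest pale blob
s=s.replace('    e=np.array([np.cos(a),np.sin(a)])\n    f=','    pale=pale.astype(np.uint8);q=np.zeros_like(pale);cv2.drawContours(q,[big(pale)],-1,1,-1);pale=q\n    e=np.array([np.cos(a),np.sin(a)])\n    f=')
open("h.py","w").write(s)
E
python3 - <<'E'
from h import *
go(.525,-.114,.069,1.26)
p=camera_params("wrist");im=get_image("wrist")[:,:,::-1].copy();cv2.imwrite("pics/w11.png",im);np.save("pw11.npy",p,allow_pickle=True)
bubble(im,p)
bubble(cv2.imread("pics/w8.png"),np.load("pw8.npy",allow_pickle=True).item())
E
```

```text
t 18.25 tcp [ 0.5224 -0.113   0.0738] yaw -0.439 tilt 0.000 open 0.40 F [ 0.1 -0.2 -0.2]
shift [ 0.0028 -0.0002  0.0048] twist 1.442 j7 -1.86
vial box (311, 11, 90, 132) area 5413 pale 416
bubble 1.5 +- (span -2.2..5.1) vial -21.0..21.0
dark [ 20   4   3   6   6   5  12 117   7   0   1   5   5   3  98  56   3   2
   0   3   6  30]
vial box (361, 102, 32, 73) area 1727 pale 121
bubble 10.3 +- (span 6.8..13.3) vial -20.2..20.2
dark [ 4  1  2  0  0  0  0 33  4  0  0  0  0  0 21  7  0  0  0  0  0  0]
```

Call:
{"name": "jog_arm", "arguments": {
  "plan": [
    {"x": 0.001, "y": 0.001, "z": 0, "twist": 0, "fingers": 0.25},
    {"x": 0.001, "y": 0.001, "z": 0, "twist": 0, "fingers": 0.05},
    {"x": 0.001, "y": 0.001, "z": 0, "twist": 0, "fingers": 0.05},
    {"x": 0.001, "y": 0.001, "z": 0, "twist": 0, "fingers": 0.05},
    {"x": 0.001, "y": 0.001, "z": 0, "twist": 0, "fingers": 0.05},
    {"x": 0.001, "y": 0.001, "z": 0, "twist": 0.1, "fingers": 0.05},
    {"x": 0.001, "y": 0.001, "z": 0, "twist": 0.2, "fingers": 0.05},
    {"x": 0.001, "y": 0.001, "z": 0, "twist": 0.27, "fingers": 0.05},
    {"x": 0.001, "y": 0.001, "z": 0, "twist": 0.27, "fingers": 0.05},
    {"x": 0.001, "y": 0.001, "z": 0, "twist": 0.27, "fingers": 0.05}
  ]
}}

```text
t: 19.55
tcp_pos: [0.5227, -0.115, 0.0743]
ee_rot: [2.945, -1.092, 0.0]
contact_force: [-5.0, -3.9, 7.5]
opening: 0.113
finger_force: 60.8
```

Call:
{"name": "jog_arm", "arguments": {
  "plan": [
    {"x": 0, "y": 0, "z": 0, "twist": 0, "fingers": 0.2},
    {"x": 0, "y": 0, "z": 0, "twist": 0, "fingers": 0.4},
    {"x": 0, "y": 0, "z": 0, "twist": 0, "fingers": 0.4},
    {"x": 0, "y": 0, "z": 0, "twist": 0, "fingers": 0.4},
    {"x": 0, "y": 0, "z": 0, "twist": 0, "fingers": 0.4},
    {"x": 0, "y": 0, "z": 0, "twist": 0, "fingers": 0.4},
    {"x": 0, "y": 0, "z": 0, "twist": 0, "fingers": 0.4},
    {"x": 0, "y": 0, "z": 0, "twist": 0, "fingers": 0.4},
    {"x": 0, "y": 0, "z": 0, "twist": 0, "fingers": 0.4},
    {"x": 0, "y": 0, "z": 0, "twist": 0, "fingers": 0.4}
  ]
}}

```text
t: 20.8
tcp_pos: [0.5229, -0.1143, 0.0738]
ee_rot: [-2.946, 1.091, -0.0]
contact_force: [-0.5, 0.8, 0.4]
opening: 0.4
finger_force: 0.0
```

```bash
cat >> h.py <<'E'
def bub2(im,p,z=.100,a=.113):
    "bubble centre minus midpoint of the two lines, mm towards the hinge; on the vial's centre line"
    h=cv2.cvtColor(im,cv2.COLOR_BGR2HSV)
    g=((h[...,0]>36)&(h[...,0]<70)&(h[...,1]>110)&(h[...,2]>70)).astype(np.uint8)
    c=big(cv2.morphologyEx(g,cv2.MORPH_CLOSE,np.ones((9,9))));M=np.zeros_like(g);cv2.drawContours(M,[cv2.convexHull(c)],-1,1,-1)
    v,u=np.nonzero(M);X=1000*onz(p,np.c_[u,v],z)[:,:2];e=np.array([np.cos(a),np.sin(a)]);n=np.array([-e[1],e[0]])
    s,t=X@e,X@n;k=abs(t-t.mean())<3;V=h[v,u,2].astype(float);S=h[v,u,1].astype(float)
    mid=(s.min()+s.max())/2;s=s-mid;b=np.arange(-14,14.1,1)
    w=[(V[k&(abs(s-q)<3)]<80)*1. for q in(-7.2,7.2)];L=[np.average(s[k&(abs(s-q)<3)],weights=x) for q,x in zip((-7.2,7.2),w)]
    pl=k&(S<110)&(V>150);print("lines",np.round(L,2),"bubble",s[pl].mean().round(2),"ends",s[pl].min().round(1),s[pl].max().round(1),"=> offset",(s[pl].mean()-np.mean(L)).round(2))
E
python3 - <<'E'
from h import *
go(.5812,-.1798,.12,0.113)
p=camera_params("wrist");im=get_image("wrist")[:,:,::-1].copy();cv2.imwrite("pics/w12.png",im);np.save("pw12.npy",p,allow_pickle=True)
bubble(im,p)
for i in(8,11,12): bub2(cv2.imread(f"pics/w{i}.png"),np.load(f"pw{i}.npy",allow_pickle=True).item())
x,y,w,hh=300,0,110,160
cv2.imwrite("pics/v12.png",cv2.resize(im[y:y+hh,x:x+w],None,fx=3,fy=3,interpolation=cv2.INTER_CUBIC))
E
```

```text
t 20.80 tcp [ 0.5229 -0.1143  0.0738] yaw -0.709 tilt 0.000 open 0.40 F [-0.5  0.8  0.4]
shift [ 0.0869  0.0118 -0.0462] twist -0.822 j7 -2.11
vial box (225, 0, 116, 122) area 5690 pale 433
bubble 0.3 +- (span -3.4..3.9) vial -21.3..21.3
dark [ 19   0   0   0   0   0  52  88   0   0   0   0   0   0 143   5   0   0
   0   0   1  51]
lines [-7.32  7.57] bubble 10.28 ends 6.8 13.3 => offset 10.16
lines [-7.68  7.74] bubble 1.5 ends -2.2 5.1 => offset 1.47
lines [-8.01  7.5 ] bubble 0.25 ends -3.4 3.9 => offset 0.51
```

Call:
{"name": "jog_arm", "arguments": {
  "plan": [
    {"x": 0, "y": 0, "z": -0.015, "twist": 0, "fingers": 0.4},
    {"x": 0, "y": 0, "z": -0.04, "twist": 0, "fingers": 0.4},
    {"x": 0.005, "y": 0.003, "z": -0.055, "twist": -0.12, "fingers": 0.3},
    {"x": 0.02, "y": 0.012, "z": -0.056, "twist": -0.28, "fingers": 0.1},
    {"x": 0.037, "y": 0.023, "z": -0.055, "twist": -0.44, "fingers": 0},
    {"x": 0.051, "y": 0.032, "z": -0.054, "twist": -0.6, "fingers": 0},
    {"x": 0.059, "y": 0.037, "z": -0.053, "twist": -0.73, "fingers": 0},
    {"x": 0.062, "y": 0.038, "z": -0.051, "twist": -0.8, "fingers": 0},
    {"x": 0.062, "y": 0.038, "z": -0.051, "twist": -0.822, "fingers": 0},
    {"x": 0.062, "y": 0.038, "z": -0.051, "twist": -0.822, "fingers": 0}
  ]
}}

```text
t: 22.1
tcp_pos: [0.5454, -0.1833, 0.1254]
ee_rot: [3.137, 0.176, 0.001]
contact_force: [0.1, -0.4, -0.3]
opening: -0.001
finger_force: 0.0
```

Run:
```python
from h import *
go(.5454,-.1836,.105,0.113)
p=camera_params("wrist");im=get_image("wrist")[:,:,::-1].copy();cv2.imwrite("pics/w13.png",im);np.save("pw13.npy",p,allow_pickle=True)
bubble(im,p);bub2(im,p)
h=cv2.cvtColor(im,cv2.COLOR_BGR2HSV)
m=(h[...,0]>20)&(h[...,0]<36)&(h[...,1]>120)&(h[...,2]>120)
r=cv2.minAreaRect(big(m));w=onz(p,cv2.boxPoints(r),.102);print(r,w.round(3).tolist())
print(proj(p,[[.5812,-.1795,.102],[.5454,-.1836,.102]]))
```

```text
t 22.10 tcp [ 0.5454 -0.1833  0.1254] yaw 0.112 tilt 0.001 open -0.00 F [ 0.1 -0.4 -0.3]
shift [0.     0.0003 0.0204] twist -0.001 j7 -1.2
vial box (239, 132, 25, 80) area 1935 pale 146
bubble 0.3 +- (span -3.2..3.7) vial -20.9..20.9
dark [12  4  0  0  0  0 13 20  0  0  0  0  0  0 28  4  0  0  0  0  0 20]
lines [-7.96  7.32] bubble 0.27 ends -3.2 3.7 => offset 0.59
((250.49996948242188, 149.99998474121094), (209.99996948242188, 52.99999237060547), 90.0) [[0.639, -0.159, 0.102], [0.642, -0.183, 0.102], [0.537, -0.197, 0.102], [0.534, -0.168, 0.102]]
[[254.29521593 174.46148293]
 [254.29719472 238.83785088]]
```

View pics/w13.png

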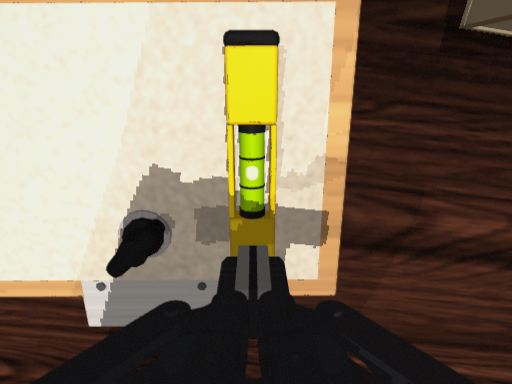

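The view shows the bubble at (252,173) midway between the lines (rows 158 and 187), with the shut fingers over the level's front half. Now press gently.

Call:
{"name": "jog_arm", "arguments": {
  "plan": [
    {"x": 0, "y": -0.001, "z": 0.006, "twist": 0, "fingers": 0},
    {"x": 0, "y": -0.001, "z": 0.012, "twist": 0, "fingers": 0},
    {"x": 0, "y": -0.001, "z": 0.016, "twist": 0, "fingers": 0},
    {"x": 0, "y": -0.001, "z": 0.019, "twist": 0, "fingers": 0},
    {"x": 0, "y": -0.001, "z": 0.0205, "twist": 0, "fingers": 0},
    {"x": 0, "y": -0.001, "z": 0.0215, "twist": 0, "fingers": 0},
    {"x": 0, "y": -0.001, "z": 0.022, "twist": 0, "fingers": 0},
    {"x": 0, "y": -0.001, "z": 0.0225, "twist": 0, "fingers": 0},
    {"x": 0, "y": -0.001, "z": 0.0225, "twist": 0, "fingers": 0},
    {"x": 0, "y": -0.001, "z": 0.0225, "twist": 0, "fingers": 0}
  ]
}}

```text
t: 23.4
tcp_pos: [0.5449, -0.1826, 0.1051]
ee_rot: [3.136, 0.177, 0.001]
contact_force: [-11.5, 4.0, 23.1]
opening: -0.005
finger_force: 11.7
```

Call:
{"name": "jog_arm", "arguments": {
  "plan": [
    {"x": 0, "y": 0, "z": -0.0025, "twist": 0, "fingers": 0},
    {"x": 0, "y": 0, "z": -0.004, "twist": 0, "fingers": 0},
    {"x": 0, "y": 0, "z": -0.004, "twist": 0, "fingers": 0},
    {"x": 0, "y": 0, "z": -0.003, "twist": 0, "fingers": 0},
    {"x": 0, "y": 0, "z": -0.002, "twist": 0, "fingers": 0},
    {"x": 0, "y": 0, "z": -0.0015, "twist": 0, "fingers": 0},
    {"x": 0, "y": 0, "z": -0.0012, "twist": 0, "fingers": 0},
    {"x": 0, "y": 0, "z": -0.0012, "twist": 0, "fingers": 0},
    {"x": 0, "y": 0, "z": -0.0012, "twist": 0, "fingers": 0},
    {"x": 0, "y": 0, "z": -0.0012, "twist": 0, "fingers": 0}
  ]
}}

```text
t: 24.65
tcp_pos: [0.5451, -0.1826, 0.1052]
ee_rot: [3.136, 0.177, 0.001]
contact_force: [-7.3, 2.4, 16.7]
opening: -0.0
finger_force: 8.4
```

Run:
```python
from h import *
p=camera_params("wrist");im=get_image("wrist")[:,:,::-1].copy();cv2.imwrite("pics/w14.png",im);np.save("pw14.npy",p,allow_pickle=True)
go(.5454,-.1836,.105,0.113);bubble(im,p);bub2(im,p);print(sense()["contact_force"])
```

```text
t 24.70 tcp [ 0.5451 -0.1826  0.1053] yaw 0.113 tilt 0.001 open 0.00 F [-7.5  2.1 17.6]
shift [0.0002 0.001  0.0003] twist -0.0 j7 -1.21
vial box (239, 139, 29, 89) area 2433 pale 185
bubble 0.5 +- (span -2.9..3.8) vial -20.9..20.9
dark [11  5  0  0  0  0 14 31  1  0  0  0  0  0 49  7  0  0  0  0  0 28]
lines [-8.12  7.23] bubble 0.5 ends -2.9 3.8 => offset 0.95
[-7.51948104  2.0668093  17.60121354]
```

Call:
{"name": "jog_arm", "arguments": {
  "plan": [
    {"x": -0.0005, "y": 0, "z": -0.0006, "twist": 0, "fingers": 0},
    {"x": -0.001, "y": 0, "z": -0.0012, "twist": 0, "fingers": 0},
    {"x": -0.001, "y": 0, "z": -0.0012, "twist": 0, "fingers": 0},
    {"x": -0.001, "y": 0, "z": -0.0012, "twist": 0, "fingers": 0},
    {"x": -0.001, "y": 0, "z": -0.0012, "twist": 0, "fingers": 0},
    {"x": -0.001, "y": 0, "z": -0.0012, "twist": 0, "fingers": 0},
    {"x": -0.001, "y": 0, "z": -0.0012, "twist": 0, "fingers": 0},
    {"x": -0.001, "y": 0, "z": -0.0012, "twist": 0, "fingers": 0},
    {"x": -0.001, "y": 0, "z": -0.0012, "twist": 0, "fingers": 0},
    {"x": -0.001, "y": 0, "z": -0.0012, "twist": 0, "fingers": 0}
  ]
}}

```text
t: 25.95
tcp_pos: [0.545, -0.1825, 0.1055]
ee_rot: [3.136, 0.178, 0.003]
contact_force: [0.0, 1.2, 6.9]
opening: 0.004
finger_force: 3.4
```

Run:
```python
from h import *
p=camera_params("wrist");im=get_image("wrist")[:,:,::-1].copy();cv2.imwrite("pics/w15.png",im)
go(.5454,-.1836,.105,0.113);bubble(im,p);bub2(im,p);print(sense()["contact_force"])
```

```text
t 26.00 tcp [ 0.545  -0.1826  0.1055] yaw 0.113 tilt 0.002 open 0.00 F [0.5 1.1 6.1]
shift [0.0003 0.0011 0.0005] twist 0.0 j7 -1.2
vial box (240, 139, 28, 89) area 2403 pale 184
bubble 0.5 +- (span -2.9..3.8) vial -21.0..21.0
dark [12  3  0  0  0  0 10 37  2  0  0  0  0  0 49  8  0  0  0  0  0 34]
lines [-8.02  7.31] bubble 0.49 ends -2.9 3.8 => offset 0.84
[0.48781927 1.10593429 6.08927   ]
```

Lateral force is gone and the press is 6–7 N, so I add a little more for about 10 N.

Call:
{"name": "jog_arm", "arguments": {
  "plan": [
    {"x": 0, "y": 0, "z": 0.0004, "twist": 0, "fingers": 0},
    {"x": 0, "y": 0, "z": 0.0006, "twist": 0, "fingers": 0},
    {"x": 0, "y": 0, "z": 0.0006, "twist": 0, "fingers": 0},
    {"x": 0, "y": 0, "z": 0.0006, "twist": 0, "fingers": 0},
    {"x": 0, "y": 0, "z": 0.0006, "twist": 0, "fingers": 0},
    {"x": 0, "y": 0, "z": 0.0006, "twist": 0, "fingers": 0},
    {"x": 0, "y": 0, "z": 0.0006, "twist": 0, "fingers": 0},
    {"x": 0, "y": 0, "z": 0.0006, "twist": 0, "fingers": 0},
    {"x": 0, "y": 0, "z": 0.0006, "twist": 0, "fingers": 0},
    {"x": 0, "y": 0, "z": 0.0006, "twist": 0, "fingers": 0}
  ]
}}

```text
t: 27.25
tcp_pos: [0.545, -0.1826, 0.1054]
ee_rot: [3.136, 0.177, 0.003]
contact_force: [-2.1, 1.5, 10.3]
opening: -0.001
finger_force: 5.4
```

Run:
```python
from h import *
p=camera_params("wrist");im=get_image("wrist")[:,:,::-1].copy();cv2.imwrite("pics/w16.png",im)
bub2(im,p);F=[]
for i in range(4): get_image("top");F.append(sense()["contact_force"])
print(np.round(F,1))
if 8<np.mean(F,0)[2]<14: print(sign_off())
```

```text
lines [-8.02  7.25] bubble 0.53 ends -2.9 3.7 => offset 0.92
[[-1.   1.8 10.2]
 [-2.6  1.9 10.1]
 [-1.5  1.1 11.5]
 [-0.6  2.3 10.5]]
the job is handed in; nothing more can be done
None
```

I handed the job in at about 27.5 s: the shelf is down on its foot, the level stands on it with the bubble about 1 mm off centre (2 mm allowed), and the arm is still pressing at about 10 N; the front finger lost the tab partway down, so the shelf sank the last part by itself.

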